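Third hand: hold a coupler insert down on its seal

ROBOT

A 6-joint arm with a two-finger parallel gripper is mounted at the origin on a cart in front of the work surface, level with it; the furniture and walls round the work are solid. World frame = base frame: x ahead of the robot, y to its left, z up, the work surface at z = 0. Lengths are in m, angles in rad, forces in N, time in s.
With the tool pointing down it reaches from about 0.3 to 0.875 m from the base axis. Payload 6.4 kg.
Tool frame: the origin (TCP) lies at the very end of the fingers, on their centre line; the grasp point (between the pads) lies 19 mm behind it; z points along the fingers, y is the line along which they close (so a half turn about z gives the same grasp; the last joint's range is limited). The gripper opens to 85 mm and grips with 20 to 120 N. Pads are 22 mm wide; open, the fingers measure 114 mm over their backs; the gripper's body (76 mm by 85 mm) begins 54 mm behind the grasp point. The pads swing forward as they close: fully open they stand 13 mm farther back than shut.
Start: joints at [-1.444, 0.181, 1.607, -0, 1.354, -0.206], TCP at [0.188, -0.543, 0.231] pointing down, gripper open.
Joint ranges: [-2.99, 2.99], [-0.89, 2.07], [0.3, 2.58], [-1.14, 4.28], [0, 2.63], [-3.12, 3.12]. Speed limits (rad/s): [2.57, 2.57, 3.01, 3.14, 3.14, 3.14].

INTERFACE

Orientations are given as a unit quaternion [w, x, y, z].
In Python, from bench import telemetry, camera, ctrl, spotter gives the robot as it stands.
- The arm moves only by the tool send_rows, never from a script. Its argument "series" is a list of rows, each a list of 3 entries, a list of its own where there are three numbers: the turn, a rotation vector about the world's x, y, z in degrees, then the shift along the world's x, y, z in mm, then the closure, from -1 (fully open) to 1 (shut), so that 0 is half open. In form: [[[rx, ry, rz], [dx, dy, dz], gripper], ...]. A call has 1 to 10 rows; each row is the pose to reach, as a shift and turn from the pose commanded when the call began; what a row does not reach only later rows make up. A row lasts 1/8 s, in which the tool goes at most 62.5 mm and 10.7 degrees, less where a joint would pass 70% of its speed; a pose out of reach is approached as far as the arm can. A call with a gripper value outside its range is refused whole. The fingers move at their own pace and stop on an object; the grip force is fixed at half the most. Time passes only in rows, so rows that repeat a pose let the fingers close. It gives the time, the measured TCP pose, the force, the opening and the grip force at its end, in the units of the state.
- telemetry.get_obs(): the state, without advancing time (a new reading comes with each control period).
- camera(name): name is "scene" or "top"; returns a dict with "pixels" (400x640x3 uint8, red, green, blue), "camera_matrix" (3x3 intrinsics, pixels), "xyz" and "orientation" of the camera in the world. Camera axes: x right, y up, looking along -z (the intrinsics and any distortion apply to the point x, -y, -z); pixel columns grow to the right and rows downward; lengths in m; the calibration is good to about 2 mm. A picture is of the moment at which its call begins. There is no depth.
- ctrl.hand_in(): hands the job in; it is judged then, once.
Trained networks look in the newest picture that a camera, given by its name, has taken for a name from the list of things; names that differ only in an ending like _2 or _b are one class to them, and where a whole thing is asked for, a point or a joint stands for the part that bears it (a point fixed in the world has none). Each returns a list of dicts, best first, with "conf" (0 to 1); they miss things now and then, are a little off and sometimes report something else, mostly with a low value. They report only what shows in the picture. A call takes as long as a camera call.
- spotter.boxes_of(thing, camera): "xyz" ([x, y, z] in m, in world coordinates, good to about 4 mm: the middle of the surface that is visible of it).
- spotter.landmark_of(thing, camera): "xyz" ([x, y, z] in m, in world coordinates, good to about 4 mm: a listed point, or the origin of a listed thing).
The state is a dict: "time_s": time; "q": joint angles; "dq": joint speeds; "joint_efforts": joint torques, N m; "eef_pos": TCP position; "eef_rot": TCP orientation; "wrist_force": force on the tool from outside, world axes, zero at the start; "torque": the same for the moment, N m; "opening": opening from 0.0 (shut) to 1.0 (fully open); "grasp_force": force on a finger pad.
Only numpy, scipy, OpenCV 4.12 (cv2) and the standard library are available. Lean on these libraries where they do the work, as an engineer would, in place of code of your own. Each camera call takes 0.05 s, during which the arm holds its last target. There are 200 camera calls.

TASK

Please be my third hand on this fibre outlet: take the longer, two-port insert, set it flat and square in the pocket of the outlet box so that it sits on the rubber seal, and press it down with a steady push of about 10 N, which brings its flange level with the rim, so that I can drive its screws. Keep that push steady for at least two seconds and let the program finish while you are still holding the insert pressed like that - do not let go. Never push so hard that the seal is crushed (30 N), and leave the single-port insert where it stands.

Things in the scene. Friction and masses are not known exactly. Their poses are not given: they have to be found in the camera images.
- outlet: grey die-cast box, 88x116 mm outside, open on top, fixed on a plywood board 130x150 with feet (immovable). Origin: centre of the board's underside, on the desk; z up; y along the pocket's long side; two black cable glands on +x. Board top at 16, rim at 54 above origin. Pocket 59 (x) by 87 (y), centred, 2 mm bevel at the mouth; under the seal it is open down to 20 above origin
- outlet_rim (a point): centre of the pocket's mouth, level with the rim (54 mm above the outlet's origin); axes as the outlet's
- seal: black rubber seal, a rectangular ring inside the pocket walls, 58x86 mm outside, 44x72 inside, 8 thick; origin: centre of its underside, axes as the outlet's. Unloaded, its top lies 5.5 mm below the rim. It gives straight down as a whole like a spring of 4 N/mm, at most 5 mm, then it is hard
- insert: two-port insert (mm), 120-195 g: metal flange 56 (x) x 84 (y) x 8 thick; black housing above, 26 (x) x 50 (y), grip across the 26, 2 white dust caps on top; it stands on a 28x50 body. Origin: centre of underside, y the long side. Flange 10 to 18, housing to 54, caps to 59.5 above origin. Half-turn symmetric. At 10 N on the seal its origin is 36 above the outlet's; first touch 2.5 higher
- single_insert: single-port insert for a smaller box, to be left alone: square flange 52x52 mm, housing 26x18 with one dust cap; same heights and origin as the other. It stands on the desk near the other one; the two may have changed places

How it is judged:
By the outcome, as a careful person would: the job done as asked, in the order asked, and still so for the second after the job is handed in, while the arm keeps its last pose, push and grip.
It also fails if it takes over 48 s, if anything falls off the work surface, if the arm or the gripper's body presses on something with over 40 N, if the wrist force passes 120 N, or if a joint passes its speed limit or range.

## Working session

There is one attempt and no reset: what is moved stays moved. The work goes in short steps, Python scripts to look and compute and a tool call to move; the robot and the scene stay as the last step left them, time stands still between calls to the robot, and variables do not carry over. Pictures are saved under pics/ and viewed, at most 10 in all, crops included, and the job is handed in when it is done.

Besides the shell and the picture viewer there is one more tool, called after ">>>" by a JSON object that holds its "api" and its "payload", one argument or row to a line. send_rows: Moves the arm, as the interface text tells. Its arguments: {"type":"object","properties":{"series":{"type":"array","items":{"type":"array"}}},"required":["series"]}

```bash
mkdir -p pics; cat > h.py <<'E'
from bench import telemetry, camera, ctrl, spotter
import numpy as np, cv2
from scipy.spatial.transform import Rotation as R
def snap(n,f):
    c=camera(n); cv2.imwrite('pics/'+f,c['pixels'][:,:,::-1]); np.savez('pics/'+n+'.npz',**{k:np.array(v) for k,v in c.items()}); return c
def rot(c):
    q=np.array(c['orientation']).ravel(); return R.from_quat(q,scalar_first=True).as_matrix()
def ray(c,u,v,z):
    K=np.array(c['camera_matrix']); d=np.linalg.inv(K)@[u,v,1]; d=rot(c)@(d*[1,-1,-1]); p=np.array(c['xyz']); return p+d*(z-p[2])/d[2]
def proj(c,P):
    p=(np.atleast_2d(P)-np.array(c['xyz']))@rot(c)*[1,-1,-1]; K=np.array(c['camera_matrix']); q=p@K.T; return q[:,:2]/q[:,2:]
E
python3 - <<'E'
from h import *
for n in('scene','top'):
    c=snap(n,n+'0.png'); print(n,{k:v for k,v in c.items() if k!='pixels'})
    for t in('outlet','outlet_rim','insert','single_insert'):
        print(t,spotter.landmark_of(t,n)[:3],spotter.boxes_of(t,n)[:2])
print(telemetry.get_obs())
E
```

```text
scene {'camera_matrix': array([[473.46186192,   0.        , 309.08037507],
       [  0.        , 473.46186192, 204.65650156],
       [  0.        ,   0.        ,   1.        ]]), 'xyz': array([0.1675993 , 0.80423646, 0.44313256]), 'orientation': array([-0.17153731, -0.11079135,  0.5212987 ,  0.82858186])}
outlet [] [{'xyz': [0.497, -0.0063, 0.0259], 'conf': 0.76}]
outlet_rim [] [{'xyz': [0.497, -0.0112, 0.024], 'conf': 0.93}]
insert [] [{'xyz': [0.4434, 0.15, 0.0277], 'conf': 0.79}]
single_insert [{'xyz': [0.5312, 0.2842, -0.0022], 'conf': 0.57}] [{'xyz': [0.5224, 0.2938, 0.0175], 'conf': 0.8}]
top {'camera_matrix': array([[412.32587418,   0.        , 319.54863473],
       [  0.        , 412.32587418, 199.06696592],
       [  0.        ,   0.        ,   1.        ]]), 'xyz': array([0.3859333 , 0.09490705, 0.91109441]), 'orientation': array([ 0.70810901,  0.03106991, -0.04889906, -0.70372237])}
outlet [{'xyz': [0.5028, -0.0539, 0.0013], 'conf': 0.6}] [{'xyz': [0.4997, -0.0516, 0.0201], 'conf': 0.65}]
outlet_rim [{'xyz': [0.5078, -0.0576, 0.0538], 'conf': 0.96}] [{'xyz': [0.5049, -0.05
[... 241 characters left out ...]
 0.85}]
{'time_s': 0.9, 'q': array([-1.44430168e+00,  1.80743269e-01,  1.60699225e+00, -1.63190014e-05,
        1.35385107e+00, -2.06285175e-01]), 'dq': array([-0.00012122,  0.00019452,  0.00175859,  0.00203802,  0.00168963,
       -0.00085507]), 'joint_efforts': array([ 8.10833772e-04, -4.44834530e+01, -3.51685345e+01, -4.80229505e-05,
        5.89111150e-04, -1.06348074e-05]), 'eef_pos': array([ 0.18785657, -0.54345305,  0.23132414]), 'eef_rot': array([ 2.71067896e-06,  9.86188816e-01,  1.65624937e-01, -8.08278965e-06]), 'wrist_force': array([-0.94157724,  0.32033383,  0.40809252]), 'torque': array([-0.00159167,  0.01317661, -0.01487392]), 'grasp_force': 0.0, 'opening': 0.9991807438797402}
```

View pics/top0.png

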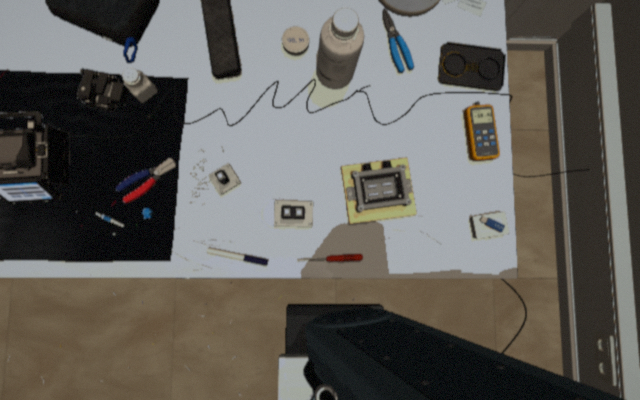

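View pics/scene0.png

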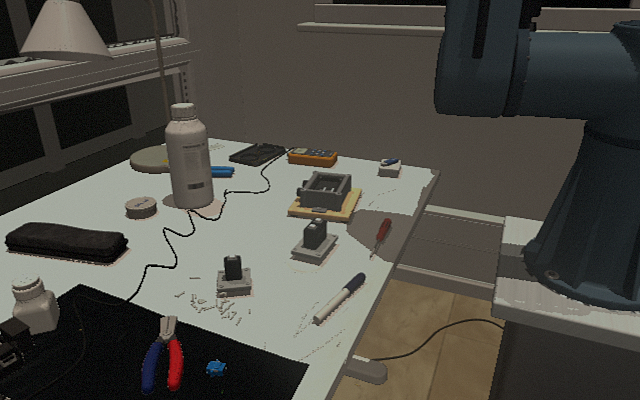

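Top view: the two-port insert is at (293,213), the single-port at (225,178), and the outlet at (378,190) with its glands toward +x. The scene view shows them at (315,240), (234,275) and (327,192). I'll enlarge the crops to measure edges.

```bash
python3 - <<'E'
from h import *
t=cv2.imread('pics/top0.png'); s=cv2.imread('pics/scene0.png')
a=t[190:240,265:325]; b=t[148:232,335:420]
a=cv2.resize(a,None,fx=6,fy=6,interpolation=cv2.INTER_CUBIC); b=cv2.resize(b,None,fx=5,fy=5,interpolation=cv2.INTER_CUBIC)
o=np.zeros((425,790,3),np.uint8); o[:300,:360]=a; o[:420,362:787]=b; cv2.imwrite('pics/ct.png',o)
a=cv2.resize(s[210:270,285:345],None,fx=6,fy=6,interpolation=cv2.INTER_CUBIC);b=cv2.resize(s[160:225,280:368],None,fx=5,fy=5,interpolation=cv2.INTER_CUBIC)
o=np.zeros((425,802,3),np.uint8); o[:360,:360]=a; o[:325,360:800]=b; cv2.imwrite('pics/cs.png',o[:,:800])
E
```

```text
(no output)
```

View pics/ct.png

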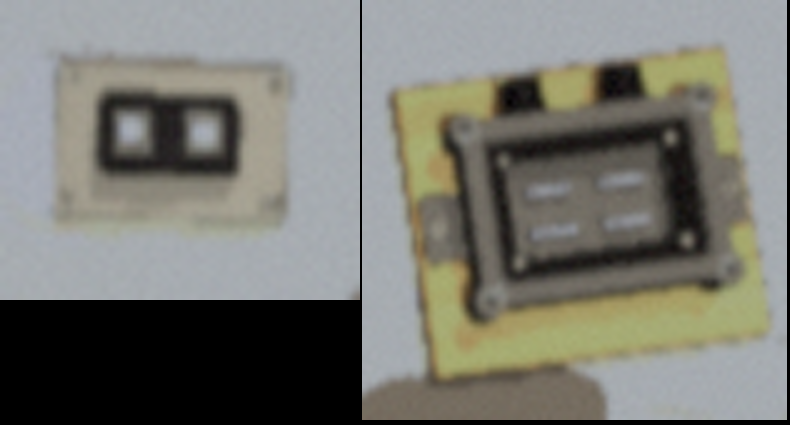

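View pics/cs.png

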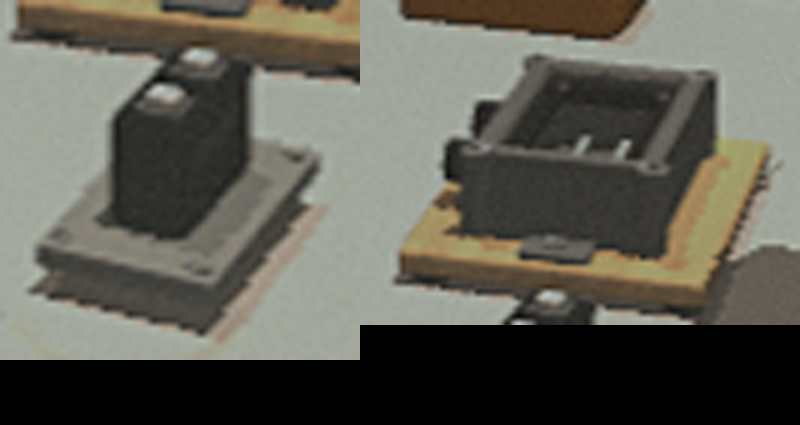

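```bash
cat > fit.py <<'E'
from h import *
from scipy.optimize import least_squares
C={n:dict(np.load(f'pics/{n}.npz')) for n in('scene','top')}
def fit(obs,p0,model):
    # obs: list of (cam, u, v, key)
    def res(p,full=False):
        M=R.from_euler('z',p[2]).as_matrix(); r=[]
        for cam,u,v,k in obs:
            P=M@model(k,p)+[p[0],p[1],0]; r.append(proj(C[cam],P)[0]-[u,v])
        return np.array(r) if full else np.ravel(r)
    for sel in(['top','scene'],['top'],['scene']):
        o2=obs; s=[i for i,o in enumerate(obs) if o[0] in sel]
        f=least_squares(lambda p:res(p,True)[s].ravel(),p0,loss='soft_l1')
        print(sel,np.round(f.x[:2]*1000,1),round(np.degrees(f.x[2]),2),np.round(f.x[3:]*1000,1))
        print('  ',np.round(res(f.x,True)[s],1).tolist())
def cv(l,x0,y0,ox,oy,s,cam): return [(cam,ox+(x-x0+.5)/s-.5,oy+(y-y0+.5)/s-.5,k) for x,y,k in l]
ins=cv([(58,62,('f',1,1)),(290,67,('f',1,-1)),(285,228,('f',-1,-1)),(54,222,('f',-1,1)),(131,132,('c',0,1)),(205,135,('c',0,-1)),(102,92,('h',1,1)),(240,98,('h',1,-1))],0,0,265,190,6,'top')
ins+=cv([(38,255,('f',1,1)),(205,285,('f',-1,1)),(320,152,('f',-1,-1)),(113,115,('h',1,1)),(250,62,('h',-1,-1)),(177,132,('h',-1,1))],0,0,285,210,6,'scene')
def mi(k,p):
    t,a,b=k
    return {'f':np.array([a*.028,b*.042,.018]),'h':np.array([a*.013,b*.025,.054]),'c':np.array([0,b*p[3],.0595])}[t]
out=cv([(396,90,('b',1,1)),(725,48,('b',1,-1)),(770,333,('b',-1,-1)),(436,380,('b',-1,1)),(465,130,('s',1,1)),(704,95,('s',1,-1)),(730,265,('s',-1,-1)),(490,302,('s',-1,1))],362,0,335,148,5,'top')
out+=cv([(398,255,('b',1,1)),(705,290,('b',-1,1)),(768,143,('b',-1,-1)),(538,64,('s',1,-1)),(706,74,('s',-1,-1)),(655,165,('s',-1,1)),(475,148,('s',1,1))],360,0,280,160,5,'scene')
def mo(k,p):
    t,a,b=k
    return {'b':np.array([a*.065,b*.075,.016]),'s':np.array([a*p[3],b*p[4],.054])}[t]
if __name__=='__main__':
    fit(ins,[.455,.13,0,.013],mi); fit(out,[.5,-.055,.1,.04,.055],mo)
E
python3 fit.py
```

```text
['top', 'scene'] [454.9 129.3] -1.03 [12.7]
   [[0.1, 0.6], [0.1, 0.7], [0.3, -0.4], [-0.1, -0.3], [-0.0, 0.5], [-0.0, 0.3], [-0.7, 1.0], [0.3, 0.6], [-1.7, -2.4], [0.1, -0.3], [-0.8, -0.3], [-2.4, 0.1], [-0.1, -0.4], [0.7, 0.3]]
['top'] [455.8 129.3] -1.15 [12.7]
   [[0.2, 0.1], [0.1, 0.3], [0.3, -0.8], [-0.1, -0.8], [-0.0, 0.1], [-0.0, -0.1], [-0.7, 0.6], [0.3, 0.2]]
['scene'] [453.5 129.9] -1.09 [13.]
   [[-1.1, -2.0], [0.7, 0.0], [-0.2, -0.0], [-1.9, 0.4], [0.5, -0.1], [1.3, 0.6]]
['top', 'scene'] [507.8 -57.5] 8.28 [37.1 51.1]
   [[-0.7, 0.5], [0.2, 0.0], [0.8, 0.8], [-0.0, 0.9], [-0.0, 0.5], [-0.3, 1.1], [0.2, 1.5], [0.3, 0.7], [-1.4, -1.4], [-0.4, -1.0], [-0.2, -0.8], [-0.6, -1.2], [-1.5, -0.0], [-1.2, 0.2], [-0.7, -0.1]]
['top'] [509.4 -57.4] 8.2 [36.7 51.4]
   [[-0.7, -0.3], [0.2, -0.7], [0.7, 0.1], [-0.1, 0.1], [-0.1, -0.1], [-0.2, 0.5], [0.2, 0.6], [0.0, -0.3]]
['scene'] [505.  -55.2] 8.23 [37.6 49.5]
   [[-0.7, -0.7], [0.6, -0.3], [0.7, -0.3], [-0.2, -0.4], [-0.5, 0.8], [0.1, 0.6], [0.0, 0.2]]
```

>>> {"api": "send_rows", "payload": {
  "series": [
    [[0,0,5],[12,28,0],-1],
    [[0,0,12],[34,84,0],-1],
    [[0,0,20],[56,140,0],-1],
    [[0,0,28],[78,196,0],-1],
    [[0,0,36],[100,252,0],-1],
    [[0,0,44],[122,308,0],-1],
    [[0,0,52],[144,364,0],-1],
    [[0,0,60],[166,420,0],-1],
    [[0,0,66],[188,476,-10],-1],
    [[0,0,70],[210,532,-25],-1]
  ]
}}

```text
time_s: 2.15
eef_pos: [0.399, -0.0098, 0.2071]
eef_rot: [0.002, 0.712, 0.702, 0.001]
wrist_force: [1.6, -0.2, 0.4]
opening: 1.003
grasp_force: 0.0
```

>>> {"api": "send_rows", "payload": {
  "series": [
    [[0,0,0],[18,46,-15],-1],
    [[0,0,0],[38,94,-35],-1],
    [[0,0,0],[53,130,-65],-1],
    [[0,0,0],[57.5,141,-95],-1],
    [[0,0,0],[57.5,141,-106],-1],
    [[0,0,0],[57.5,141,-106],-1],
    [[0,0,0],[57.5,141,-106],-1]
  ]
}}

```text
time_s: 3.02
eef_pos: [0.4562, 0.1289, 0.1015]
eef_rot: [0.001, 0.713, 0.701, 0.001]
wrist_force: [0.1, -0.5, 0.9]
opening: 0.997
grasp_force: 0.0
```

```bash
python3 - <<'E'
from h import *
t=snap('top','t1.png')['pixels'];s=snap('scene','s1.png')['pixels']
o=np.zeros((400,800,3),np.uint8)
o[:,:400]=cv2.resize(t[160:260,250:350],(400,400),interpolation=2);o[:,400:]=cv2.resize(s[160:280,260:380],(400,400),interpolation=2)
cv2.imwrite('pics/c1.png',o[:,:,::-1]); ob=telemetry.get_obs(); print(ob['time_s'],ob['eef_pos'],ob['eef_rot'],ob['wrist_force'])
E
```

```text
3.125 [0.45634808 0.1289661  0.10164396] [0.00088336 0.71321412 0.70094509 0.00090333] [-0.80433399  0.17202234  0.21413785]
```

View pics/c1.png

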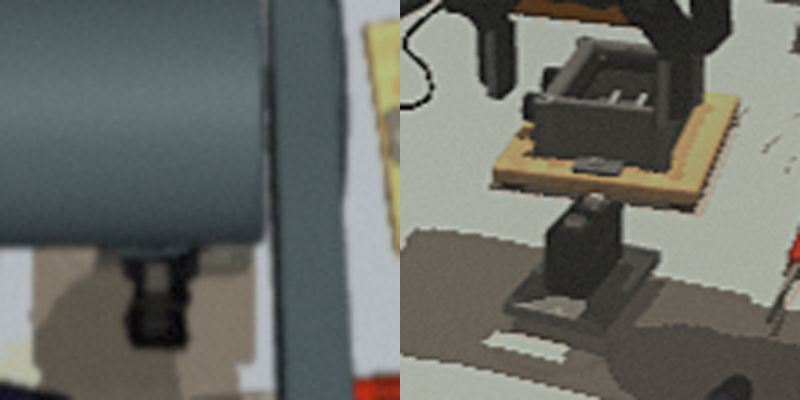

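The fingers straddle the housing along x: in the scene view the left finger is at (495,60) and the right at (690,60), with the insert at (585,240). I'll descend and grip.

>>> {"api": "send_rows", "payload": {
  "series": [
    [[0,0,0],[-0.5,0.5,-20],-1],
    [[0,0,0],[-0.5,0.5,-45],-1],
    [[0,0,0],[-0.5,0.5,-65],-1],
    [[0,0,0],[-0.5,0.5,-75],-1],
    [[0,0,0],[-0.5,0.5,-78.5],-1],
    [[0,0,0],[-0.5,0.5,-78.5],-1],
    [[0,0,0],[-0.5,0.5,-78.5],0.2],
    [[0,0,0],[-0.5,0.5,-78.5],0.6],
    [[0,0,0],[-0.5,0.5,-78.5],1],
    [[0,0,0],[-0.5,0.5,-78.5],1]
  ]
}}

```text
time_s: 4.38
eef_pos: [0.4552, 0.1301, 0.0222]
eef_rot: [0.0, 0.713, 0.701, 0.0]
wrist_force: [-0.7, 0.5, 3.7]
opening: 0.296
grasp_force: 59.6
```

>>> {"api": "send_rows", "payload": {
  "series": [
    [[0,0,0],[0,0,0],1],
    [[0,0,0],[0,0,0],1],
    [[0,0,0],[0,0,0],1],
    [[0,0,0],[0,0,0],1]
  ]
}}

```text
time_s: 4.88
eef_pos: [0.4552, 0.1301, 0.0221]
eef_rot: [0.0, 0.713, 0.701, 0.0]
wrist_force: [-0.4, 0.8, 5.8]
opening: 0.295
grasp_force: 59.6
```

>>> {"api": "send_rows", "payload": {
  "series": [
    [[0,0,0],[0,0,3],1],
    [[0,0,0],[0,0,10],1],
    [[0,0,0],[0,0,25],1],
    [[0,0,0],[0,0,45],1],
    [[0,0,0],[0,0,65],1],
    [[0,0,0],[0,0,75],1],
    [[0,0,0],[0,0,78],1],
    [[0,0,0],[0,0,78],1],
    [[0,0,0],[0,0,78],1]
  ]
}}

```text
time_s: 6.0
eef_pos: [0.4543, 0.13, 0.0991]
eef_rot: [-0.001, 0.713, 0.701, -0.001]
wrist_force: [-0.6, 0.5, -2.1]
opening: 0.295
grasp_force: 59.0
```

```bash
python3 - <<'E'
from h import *
F=[]
for i in range(3):
    s=camera('scene')['pixels']; o=telemetry.get_obs(); F.append(o['wrist_force'])
print(np.mean(F,0),o['eef_pos'],o['eef_rot'],o['opening'],o['time_s'])
E
```

```text
[-0.03564632 -0.07959996 -1.67122799] [0.45447754 0.13000924 0.0992466 ] [-3.94640089e-04  7.12846396e-01  7.01319962e-01 -4.13254773e-04] 0.29715757722970393 6.15
```

>>> {"api": "send_rows", "payload": {
  "series": [
    [[0,0,1],[4,-14,0],1],
    [[0,0,2.6],[13,-45,0],1],
    [[0,0,4.3],[24,-85,0],1],
    [[0,0,6],[35,-125,0],1],
    [[0,0,7.8],[45,-160,0],1],
    [[0,0,9],[51,-180,0],1],
    [[0,0,9.3],[53,-187,0],1],
    [[0,0,9.3],[53,-187,0],1],
    [[0,0,9.3],[53,-187,0],1],
    [[0,0,9.3],[53,-187,0],1]
  ]
}}

```text
time_s: 7.4
eef_pos: [0.5076, -0.0561, 0.0997]
eef_rot: [-0.0, 0.653, 0.757, -0.0]
wrist_force: [-0.8, -0.1, -2.2]
opening: 0.294
grasp_force: 58.9
```

```bash
python3 - <<'E'
from h import *
t=snap('top','t2.png')['pixels'];s=snap('scene','s2.png')['pixels']
o=np.zeros((500,800,3),np.uint8)
o[:400,:400]=cv2.resize(t[140:240,330:430],(400,400),interpolation=2);o[:500,400:]=cv2.resize(s[120:220,285:365],(400,500),interpolation=2)
cv2.imwrite('pics/c2.png',o[:,:,::-1]); ob=telemetry.get_obs(); print(ob['time_s'],ob['eef_pos'],ob['eef_rot'],ob['wrist_force'])
for n in('top','scene'): print(spotter.landmark_of('insert',n),spotter.landmark_of('outlet_rim',n))
E
```

```text
7.5 [ 0.50778234 -0.05636103  0.09982735] [2.72900691e-06 6.53328117e-01 7.57074877e-01 2.94067216e-05] [-0.12000558  0.3783914  -1.48870834]
[] []
[{'xyz': [0.5054, -0.0593, 0.0817], 'conf': 0.86}] [{'xyz': [0.5056, -0.0584, 0.0556], 'conf': 0.92}]
```

View pics/c2.png

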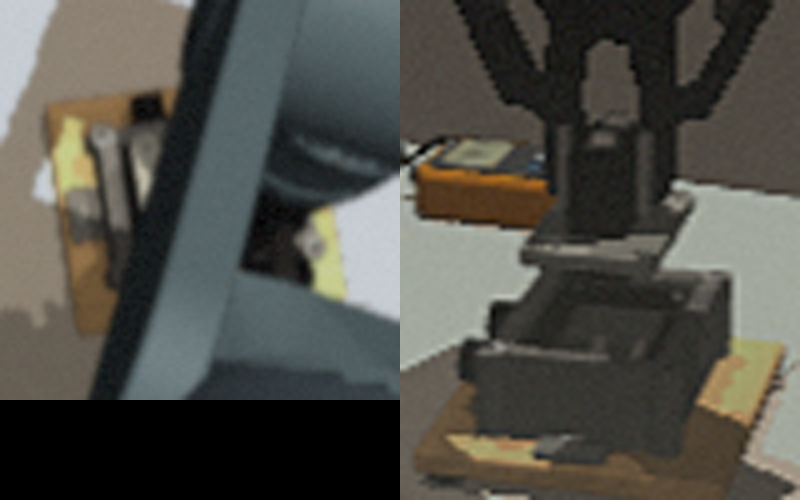

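The scene view shows the insert held level over the pocket: flange at (600,245), rim at (600,330), square to it. I'll lower it to just above the rim, then feel downward.

>>> {"api": "send_rows", "payload": {
  "series": [
    [[0,0,-0.1],[0,0,-8],1],
    [[0,0,-0.1],[0,0,-20],1],
    [[0,0,-0.1],[0,0,-28],1],
    [[0,0,-0.1],[0,0,-31],1],
    [[0,0,-0.1],[0,0,-32],1],
    [[0,0,-0.1],[0,0,-32],1],
    [[0,0,-0.1],[0,0,-32],1],
    [[0,0,-0.1],[0,0,-32],1]
  ]
}}

```text
time_s: 8.7
eef_pos: [0.5081, -0.057, 0.0681]
eef_rot: [0.0, 0.654, 0.756, 0.0]
wrist_force: [-0.6, 0.1, -1.0]
opening: 0.294
grasp_force: 58.9
```

```bash
python3 - <<'E'
from h import *
s=snap('scene','s3.png')['pixels']; ob=telemetry.get_obs(); print(ob['time_s'],ob['eef_pos'],ob['eef_rot'],ob['wrist_force'])
cv2.imwrite('pics/c3.png',cv2.resize(s[150:225,285:367],(656,600),interpolation=2)[:,:,::-1])
E
```

```text
8.75 [ 0.50800271 -0.05701093  0.06799235] [1.86708366e-04 6.54304148e-01 7.56231474e-01 7.18318141e-05] [-0.4306314  -0.28559696 -1.23551288]
```

View pics/c3.png

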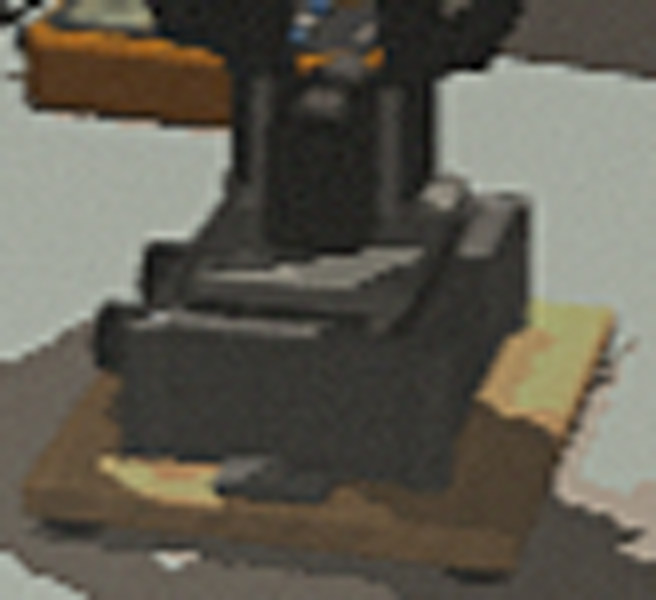

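The flange, at (300,270), hovers just above the mouth between the rim bars and looks centred. I'll feel downward now.

>>> {"api": "send_rows", "payload": {
  "series": [
    [[0,0,0],[0,0,-1],1],
    [[0,0,0],[0,0,-2],1],
    [[0,0,0],[0,0,-3],1],
    [[0,0,0],[0,0,-3],1],
    [[0,0,0],[0,0,-3],1]
  ]
}}

```text
time_s: 9.38
eef_pos: [0.5079, -0.057, 0.0648]
eef_rot: [0.0, 0.654, 0.756, -0.0]
wrist_force: [0.0, -0.6, -1.1]
opening: 0.294
grasp_force: 58.9
```

>>> {"api": "send_rows", "payload": {
  "series": [
    [[0,0,0],[0,0,-0.7],1],
    [[0,0,0],[0,0,-1.4],1],
    [[0,0,0],[0,0,-2],1],
    [[0,0,0],[0,0,-2],1],
    [[0,0,0],[0,0,-2],1]
  ]
}}

```text
time_s: 10.0
eef_pos: [0.5079, -0.057, 0.0628]
eef_rot: [0.0, 0.654, 0.756, 0.0]
wrist_force: [-0.9, -0.5, -0.9]
opening: 0.293
grasp_force: 58.9
```

>>> {"api": "send_rows", "payload": {
  "series": [
    [[0,0,0],[0,0,-0.7],1],
    [[0,0,0],[0,0,-1.4],1],
    [[0,0,0],[0,0,-2],1],
    [[0,0,0],[0,0,-2],1],
    [[0,0,0],[0,0,-2],1]
  ]
}}

```text
time_s: 10.62
eef_pos: [0.5079, -0.057, 0.0608]
eef_rot: [0.0, 0.654, 0.756, 0.0]
wrist_force: [-0.1, -0.1, -1.1]
opening: 0.294
grasp_force: 58.9
```

>>> {"api": "send_rows", "payload": {
  "series": [
    [[0,0,0],[0,0,-0.5],1],
    [[0,0,0],[0,0,-1],1],
    [[0,0,0],[0,0,-1],1],
    [[0,0,0],[0,0,-1],1]
  ]
}}

```text
time_s: 11.12
eef_pos: [0.5079, -0.057, 0.0599]
eef_rot: [0.0, 0.654, 0.756, 0.0]
wrist_force: [-1.3, -0.4, 0.9]
opening: 0.295
grasp_force: 59.3
```

>>> {"api": "send_rows", "payload": {
  "series": [
    [[0,0,0],[0,0,-0.4],1],
    [[0,0,0],[0,0,-0.8],1],
    [[0,0,0],[0,0,-1.2],1],
    [[0,0,0],[0,0,-1.5],1],
    [[0,0,0],[0,0,-1.5],1],
    [[0,0,0],[0,0,-1.5],1],
    [[0,0,0],[0,0,-1.5],1]
  ]
}}

```text
time_s: 12.0
eef_pos: [0.508, -0.057, 0.0586]
eef_rot: [0.0, 0.654, 0.756, 0.0]
wrist_force: [-2.7, 0.6, 6.2]
opening: 0.296
grasp_force: 59.9
```

```bash
cat > f.py <<'E'
from h import *
F=[];T=[]
for i in range(6):
    camera('scene'); o=telemetry.get_obs(); F.append(o['wrist_force']);T.append(o['torque'])
print(np.mean(F,0),np.std(F,0),np.mean(T,0),o['eef_pos'],o['eef_rot'],o['opening'],o['time_s'])
E
python3 f.py
```

```text
[-2.47771747  0.58716669  5.72134718] [0.47066834 0.40548686 0.36872304] [0.10247875 0.40004272 0.00198017] [ 0.50795077 -0.05697473  0.05862408] [ 7.36509887e-05  6.54256086e-01  7.56273078e-01 -3.40812454e-06] 0.293233927763449 12.3
```

>>> {"api": "send_rows", "payload": {
  "series": [
    [[0,0,0],[-0.4,0,0],1],
    [[0,0,0],[-0.8,0.1,0],1],
    [[0,0,0],[-0.8,0.1,0],1],
    [[0,0,0],[-0.8,0.1,0],1]
  ]
}}

```text
time_s: 12.8
eef_pos: [0.5079, -0.057, 0.0589]
eef_rot: [0.001, 0.654, 0.756, 0.0]
wrist_force: [-0.2, 1.5, 4.8]
opening: 0.294
grasp_force: 59.8
```

```bash
python3 f.py
```

```text
[0.34206268 0.94405662 4.86968582] [0.36459744 0.11996364 0.60763094] [0.18402363 0.03916925 0.0137293 ] [ 0.50792437 -0.05703119  0.05887102] [8.15891018e-04 6.54309553e-01 7.56226251e-01 4.47998908e-04] 0.2985355888957562 13.1
```

>>> {"api": "send_rows", "payload": {
  "series": [
    [[0,0,0],[0,0.1,-0.4],1],
    [[0,0,0],[0,0.2,-0.8],1],
    [[0,0,0],[0,0.2,-1.1],1],
    [[0,0,0],[0,0.2,-1.1],1],
    [[0,0,0],[0,0.2,-1.1],1],
    [[0,0,0],[0,0.2,-1.1],1]
  ]
}}

```text
time_s: 13.85
eef_pos: [0.508, -0.057, 0.0581]
eef_rot: [0.001, 0.654, 0.756, 0.0]
wrist_force: [-1.3, 0.4, 8.2]
opening: 0.297
grasp_force: 60.2
```

```bash
python3 f.py
```

```text
[-1.64743508  0.5501856   8.58891248] [0.50610493 0.48522901 0.33657893] [0.1113618  0.28379599 0.00606089] [ 0.50792923 -0.05698732  0.0580636 ] [8.62266410e-04 6.54277666e-01 7.56253862e-01 2.98312622e-04] 0.29744134629048974 14.15
```

>>> {"api": "send_rows", "payload": {
  "series": [
    [[0,0,0],[-0.4,0,-0.2],1],
    [[0,0,0],[-0.4,0,-0.4],1],
    [[0,0,0],[-0.4,0,-0.4],1],
    [[0,0,0],[-0.4,0,-0.4],1]
  ]
}}

```text
time_s: 14.65
eef_pos: [0.5079, -0.057, 0.0579]
eef_rot: [0.001, 0.654, 0.756, 0.001]
wrist_force: [-1.0, 1.4, 8.3]
opening: 0.295
grasp_force: 60.3
```

```bash
python3 f.py; python3 - <<'E'
from h import *
s=snap('scene','s4.png')['pixels']; print(spotter.landmark_of('insert','scene'),spotter.landmark_of('outlet_rim','scene'))
cv2.imwrite('pics/c4.png',cv2.resize(s[150:225,285:367],(656,600),interpolation=2)[:,:,::-1])
E
```

```text
[-0.60878757  0.69170563  8.71853425] [0.39685049 0.25814157 0.54307281] [0.17138925 0.20063944 0.03990031] [ 0.50792221 -0.05700375  0.05789946] [1.19451636e-03 6.54304368e-01 7.56230162e-01 5.55132278e-04] 0.2949475792083681 14.95
[{'xyz': [0.5057, -0.0583, 0.04], 'conf': 0.92}] [{'xyz': [0.508, -0.0587, 0.0543], 'conf': 0.63}]
```

View pics/c4.png

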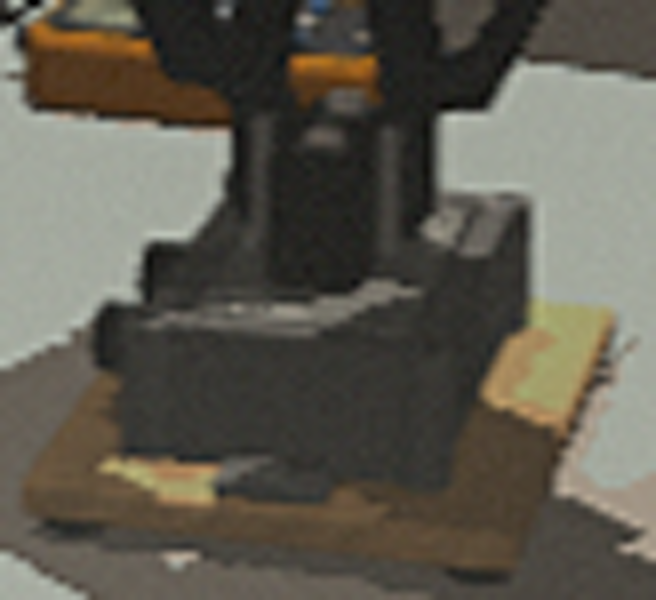

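The flange now lies in the mouth, level with the rim (grey surface at (330,300), flush with the rim bars). I'll hold.

>>> {"api": "send_rows", "payload": {
  "series": [
    [[0,0,0],[0,0,-0.1],1],
    [[0,0,0],[0,0,-0.1],1],
    [[0,0,0],[0,0,-0.1],1],
    [[0,0,0],[0,0,-0.1],1],
    [[0,0,0],[0,0,-0.1],1],
    [[0,0,0],[0,0,-0.1],1],
    [[0,0,0],[0,0,-0.1],1],
    [[0,0,0],[0,0,-0.1],1],
    [[0,0,0],[0,0,-0.1],1],
    [[0,0,0],[0,0,-0.1],1]
  ]
}}

```text
time_s: 16.35
eef_pos: [0.5079, -0.057, 0.0578]
eef_rot: [0.001, 0.654, 0.756, 0.001]
wrist_force: [-1.2, 0.7, 8.8]
opening: 0.294
grasp_force: 60.3
```

>>> {"api": "send_rows", "payload": {
  "series": [
    [[0,0,0],[0,0,0],1],
    [[0,0,0],[0,0,0],1],
    [[0,0,0],[0,0,0],1],
    [[0,0,0],[0,0,0],1],
    [[0,0,0],[0,0,0],1],
    [[0,0,0],[0,0,0],1],
    [[0,0,0],[0,0,0],1],
    [[0,0,0],[0,0,0],1],
    [[0,0,0],[0,0,0],1],
    [[0,0,0],[0,0,0],1]
  ]
}}

```text
time_s: 17.6
eef_pos: [0.5079, -0.057, 0.0578]
eef_rot: [0.001, 0.654, 0.756, 0.001]
wrist_force: [-0.8, 1.6, 9.1]
opening: 0.296
grasp_force: 60.3
```

>>> {"api": "send_rows", "payload": {
  "series": [
    [[0,0,0],[0,0,0],1],
    [[0,0,0],[0,0,0],1],
    [[0,0,0],[0,0,0],1],
    [[0,0,0],[0,0,0],1],
    [[0,0,0],[0,0,0],1],
    [[0,0,0],[0,0,0],1],
    [[0,0,0],[0,0,0],1],
    [[0,0,0],[0,0,0],1],
    [[0,0,0],[0,0,0],1],
    [[0,0,0],[0,0,0],1]
  ]
}}

```text
time_s: 18.85
eef_pos: [0.5079, -0.057, 0.0578]
eef_rot: [0.001, 0.654, 0.756, 0.001]
wrist_force: [-0.8, 1.0, 9.0]
opening: 0.29
grasp_force: 60.3
```

```bash
python3 f.py; python3 -c "
from bench import ctrl; print(ctrl.hand_in())"
```

```text
[-0.74182797  0.77735962  9.27541751] [0.39342751 0.2863836  0.4897202 ] [ 0.14937998  0.22715038 -0.00073648] [ 0.5079196  -0.05699277  0.05784394] [1.19230033e-03 6.54293791e-01 7.56239323e-01 5.47913972e-04] 0.2985988326523712 19.15
the job is handed in; nothing more can be done
None
```

The two-port insert sits in the pocket on its seal, flange level with the rim, still gripped and pushed at about 9 N at the wrist (I estimate just under 11 N on the seal with its weight). I held it steady for over 3 s before handing in, and did not touch the single-port insert.

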